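# Tip a tray of empty bottles into its matching feed hopper

### The arm

A 6-joint arm with a two-finger parallel gripper is mounted at the origin on a cart in front of the work surface, level with it; the furniture and walls round the work are solid. World frame = base frame: x ahead of the robot, y to its left, z up, the work surface at z = 0. Lengths are in mm, angles in rad, forces in N, time in s.
With the tool pointing down it reaches from about 400 to 925 mm from the base axis. Payload 12.5 kg.
Tool frame: the origin (TCP) lies midway between the tips of the shut fingers; the grasp point (between the pads) lies 19 mm behind it; z points along the fingers, y is the line along which they close (so a half turn about z gives the same grasp; the last joint's range is limited). The gripper opens to 95 mm and grips with 3 to 60 N. Pads are 20 mm wide; open, the fingers measure 119 mm over their backs; the gripper's body (75 mm by 180 mm) begins 59 mm behind the grasp point.
Start: joints at [-1.445, 0.491, 1.559, -0, 1.092, -0.106], TCP at [143.603, -608.297, 214.661] pointing down, gripper open.
Joint ranges: [-3.1, 3.1], [-0.84, 2.19], [0.05, 2.79], [-1.13, 4.28], [0.06, 2.93], [-2.69, 2.69]. Speed limits (rad/s): [2.22, 2.22, 2.79, 3.14, 3.14, 3.14].

### API

Orientations are given as [roll, pitch, yaw] about the fixed x, y, z axes, in that order (R = Rz(yaw) Ry(pitch) Rx(roll)).
In Python, from cell import env gives the robot as it stands.
- The arm moves only by the shell command python3 -m inch 'ROWS'. ROWS is JSON, a list of rows, each a list of 7 numbers: the turn, a rotation vector about the tool's x, y, z in rad, then the shift along the tool's x, y, z in cm, then the closure, from -1 (fully open) to 1 (shut). A call has 1 to 20 rows; each row shifts and turns the commanded pose from where the row before left it, along the tool's axes as they then stand; what a row does not reach is not made up. A row lasts 1/8 s, in which the tool goes at most 62.5 mm and 10.7 degrees, less where a joint would pass 70% of its speed; a pose out of reach is approached as far as the arm can. A call with a gripper value outside its range is refused whole. The fingers move at their own pace and stop on an object; the grip force is fixed at half the most. Time passes only in rows, so rows that do not move let the fingers close. It gives the time, the measured TCP pose, the force, the opening and the grip force at its end, in the units of the state.
- env.state(): the state, without advancing time (a new reading comes with each control period).
- env.read_camera(name): name is "scene" or "top"; returns a dict with "img" (480x640x3 uint8, red, green, blue), "depth" (480x640 float32, mm along the optical axis (not along the pixel's ray), 0 where there is no reading), "fx", "fy", "cx", "cy" (pixels), "position" and "orientation" of the camera in the world. Camera axes: x right, y down, z forward; pixel columns grow to the right and rows downward; lengths in mm; the calibration is good to about 2 mm. A picture is of the moment at which its call begins.
- env.job_done(): hands the job in; it is judged then, once.
Trained networks look in a picture, given as the dict that the camera call returned (one of the last four; its "shot" number tells which), for a name from the list of things; names that differ only in an ending like _2 or _b are one class to them, and where a whole thing is asked for, a point or a joint stands for the part that bears it (a point fixed in the world has none). Each returns a list of dicts, best first, with "score" (0 to 1); they miss things now and then, are a little off and sometimes report something else, mostly with a low value. They report only what shows in the picture. A call takes as long as a camera call.
- env.find_in(picture, target): "centre" ([x, y, z] in mm, in the coordinates of the camera as it stood for that picture, good to about 4 mm: the middle of the surface that is visible of it).
- env.trace(picture, target): "mask" (480x640 bool, what is visible of it).
The state is a dict: "t": time; "joints": joint angles; "qvel": joint speeds; "tau": joint torques, N m; "eef_pos": TCP position; "tcp_rot": TCP orientation; "ft_force": force on the tool from outside, world axes, zero at the start; "moment": the same for the moment, N m; "opening": opening from 0.0 (shut) to 1.0 (fully open); "grip_force": force on a finger pad.
Only numpy, scipy, OpenCV 4.12 (cv2) and the standard library are available. Lean on these libraries where they do the work, as an engineer would, in place of code of your own. Each camera call takes 0.05 s, during which the arm holds its last target. There are 200 camera calls.

### The job

Take the blue tray by its slanted handle and pour all three empty bottles gently, from just above the rim, into the hopper of the same colour, without touching the bottles with the fingers. Then put the empty tray back upright on its black mat, lying along the mat as it did before, and let go. Leave the glass flask and the petri dish where they are.

Things in the scene. Friction and masses are not known exactly. Their poses are not given: they have to be found in the camera images.
- tray: Blue open pouring tray, loose, 150 g; inside 96 mm wide (x), 180 mm long (y); walls 4 mm, 40 mm high (rear 45). Origin: centre of its underside, z up. Pouring lip at its -y end: the floor turns up as a 30 degree ramp, 23 mm high. Handle at its +y end: a plate 12 mm thick, 50 mm wide (x), 85 mm long, rising from the rear wall and leaning 30 degrees from vertical, outwards (to +y).
- tray_grip (a point): Centre of the handle plate's grip zone, in the tray frame at (0, 113, 78) mm; the plate goes on 35 mm beyond it towards the handle's end (direction (0, 0.5, 0.866) in the tray frame) and its faces look along (0, 0.866, -0.5). Axes as the tray's.
- tray_lip (a point): Middle of the pouring lip's edge, in the tray frame at (0, -93, 24) mm.
- mat: Thin black rubber mat fixed to the bench, 150 mm (its x) by 230 mm (its y), 3 mm thick; origin at the centre of its underside. The tray starts on it, centred, long axis along the mat's y, handle overhanging the +y end.
- hopper_blue: Blue feed hopper fixed to the bench, matches the tray: square funnel, 166 mm wide at the rim (inside about 160 mm), 120 mm inside at its closed floor. Origin: centre of its underside; rim (a round bar of 4 mm radius) centred at 125 mm height, floor at 33 mm.
- hopper_yellow: Yellow feed hopper fixed to the bench, same shape and size as the blue one; not for these bottles. The two may stand in either place.
- bottle_a_mid (a point): Middle of empty white bottle A with black cap (46 mm diameter, 87 mm long, 45 g), 35 mm from its base on its axis. It starts lying across the tray; z of this frame is the bottle's axis, towards its cap.
- bottle_b_mid (a point): Middle of empty white bottle B with black cap (46 mm diameter, 87 mm long, 45 g), 35 mm from its base on its axis. It starts lying across the tray; z of this frame is the bottle's axis, towards its cap.
- bottle_c_mid (a point): Middle of empty white bottle C with black cap (46 mm diameter, 87 mm long, 45 g), 35 mm from its base on its axis. It starts lying across the tray; z of this frame is the bottle's axis, towards its cap.
- bottle_a: Empty bottle A; origin at the centre of its base, z along its axis towards the cap.
- bottle_b: Empty bottle B; origin at the centre of its base, z along its axis towards the cap.
- bottle_c: Empty bottle C; origin at the centre of its base, z along its axis towards the cap.
- flask: Glass conical flask standing between mat and hoppers, loose, 66 mm diameter, 94 mm high; origin at the centre of its underside. A bystander.
- dish: Glass petri dish with lid at the back, loose, 95 mm diameter, 16 mm high; origin at the centre of its underside. A bystander.

How it is judged:
By the outcome, as a careful person would: the job done as asked, in the order asked, and still so for the second after the job is handed in, with the robot touching nothing.
It also fails if it takes over 70 s, if anything falls off the work surface, if the arm or the gripper's body presses on something with over 40 N, if the wrist force passes 120 N, or if a joint passes its speed limit or range.

## Working session

There is one attempt and no reset: what is moved stays moved. The work goes in short steps, Python scripts to look and compute and a shell command to move; the robot and the scene stay as the last step left them, time stands still between calls to the robot, and variables do not carry over. Pictures are saved under pics/ and viewed, at most 10 in all, crops included, and the job is handed in when it is done.

```bash
ls; mkdir -p pics
cat > h.py <<'E'
import numpy as np, cv2
from cell import env
from scipy.spatial.transform import Rotation as R
def rot(o): 
    return R.from_euler('xyz',o).as_matrix() if np.size(o)==3 else np.array(o)
def cloud(p):
    v,u=np.mgrid[:480,:640]; d=p['depth']
    c=np.stack([(u-p['cx'])/p['fx']*d,(v-p['cy'])/p['fy']*d,d],-1)
    return c@rot(p['orientation']).T+np.array(p['position'])
def w(p,c): return rot(p['orientation'])@np.array(c)+np.array(p['position'])
E
python3 - <<'E'
from h import *
s=env.state(); print(s['eef_pos'],s['tcp_rot'],s['opening'])
for n in ('scene','top'):
    p=env.read_camera(n); cv2.imwrite(f'pics/{n}0.png',p['img'][...,::-1])
    print(n,p['position'],p['orientation'],p['fx'])
    W=cloud(p); np.save(n+'.npy',W); 
    for t in ['tray','tray_grip','tray_lip','mat','hopper_blue','hopper_yellow','bottle_a','flask','dish']:
        for r in env.find_in(p,t)[:3]: print(t,round(r['score'],2),w(p,r['centre']).round())
        if n=='top':
            m=env.trace(p,t)
            if m:
                k=m[0]['mask']&(p['depth']>0); q=W[k]; 
                rc=cv2.minAreaRect(q[:,:2].astype(np.float32)); print('  mask',m[0]['score'],k.sum(),[np.round(a,1) for a in rc], np.percentile(q[:,2],[2,50,98]).round())
E
```

```text
pics
[ 143.57169498 -608.02495781  214.07750721] [-3.14052324e+00 -1.09707333e-04  2.31812938e-01] 1.0031123383521183
scene [114.46999368 739.36951855 684.42664672] [-2.23122094 -0.00678145 -2.61865573] 468.08582582296816
tray 0.63 [442. 288.  29.]
tray 0.61 [656.  17.  17.]
tray_grip 0.57 [438. 281.  32.]
tray_grip 0.45 [ 631. -199.   86.]
tray_lip 0.7 [442. 292.  34.]
mat 0.86 [413. 273.   1.]
mat 0.46 [530. -31.  32.]
mat 0.44 [439. 290.  30.]
hopper_blue 0.9 [ 435. -192.   82.]
hopper_blue 0.7 [435. 277.  50.]
hopper_yellow 0.72 [ 632. -199.   88.]
hopper_yellow 0.22 [464. 192.  43.]
bottle_a 0.93 [450. 238.  49.]
bottle_a 0.63 [461. 191.  43.]
bottle_a 0.57 [436. 280.  49.]
flask 0.79 [531. -30.  34.]
flask 0.19 [438. 285.  29.]
dish 0.97 [656.  19.  13.]
dish 0.18 [463. 196.  48.]
top [443.11909943  30.26050236 968.82369861] [-3.05857137  0.00411241 -1.58951296] 442.49415315105034
tray 0.84 [460. 257.  39.]
tray 0.24 [470. 184.  52.]
  mask 0.71 2907 [array([458.1, 260.2]), array([111.8, 269.5]), np.float64(14.0)] [  6.  35. 114.]
tray_grip 0.56 [457. 227.  51.]
  mask 0.67 279
[... 478 characters left out ...]
.1]), array([174.9, 187.5]), np.float64(88.9)] [ 10.  58. 131.]
hopper_yellow 0.62 [ 634. -252.   57.]
hopper_yellow 0.48 [447. 270.  51.]
hopper_yellow 0.28 [ 430. -241.   60.]
  mask 0.61 8252 [array([ 660.4, -258.6]), array([242.7, 227.8]), np.float64(1.3)] [  9.  58. 131.]
bottle_a 0.7 [469. 184.  50.]
bottle_a 0.61 [458. 230.  47.]
  mask 0.88 802 [array([464.9, 229. ]), array([91.2, 47. ]), np.float64(18.7)] [11. 49. 57.]
flask 0.55 [544. -44.  28.]
flask 0.5 [445. 271.  52.]
  mask 0.87 746 [array([544.7, -46.2]), array([63.8, 68.9]), np.float64(86.3)] [ 0. 25. 95.]
dish 0.72 [657.   9.  22.]
  mask 0.79 1446 [array([659.5,  12. ]), array([90.9, 94. ]), np.float64(68.9)] [13. 17. 20.]
```

View pics/scene0.png

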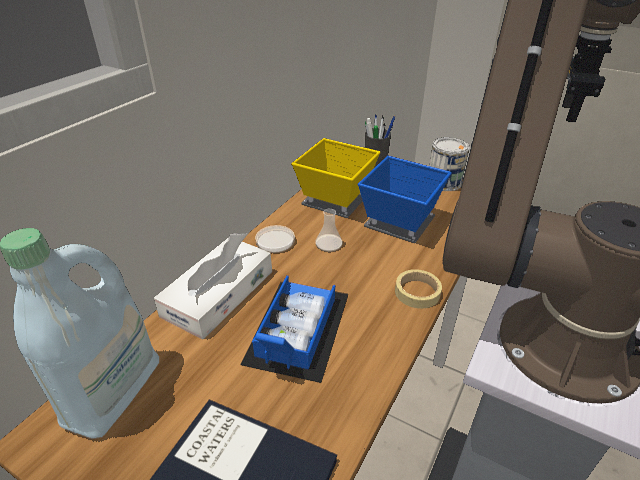

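View pics/top0.png

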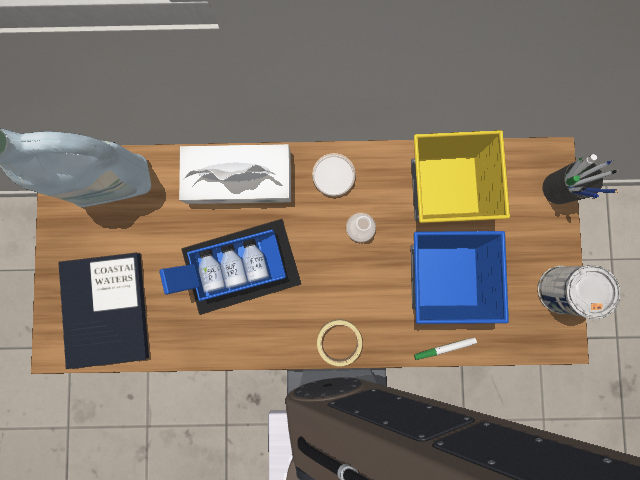

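The scene view shows the blue tray on its mat at (295,330) with three bottles. The handle points away from the hoppers. The top view shows the handle at (180,280), tray about (237,265), flask (361,227), blue hopper (461,277) on the robot's side and yellow (461,176).

```bash
cat > log.py <<'E'
from h import *
import json
s=env.state(); open('log.jsonl','a').write(json.dumps([list(map(float,s['joints'])),list(map(float,s['eef_pos'])),list(map(float,np.ravel(s['tcp_rot'])))])+'\n')
print('J',np.round(s['joints'],3))
E
python3 - <<'E'
from h import *
p=env.read_camera('top');W=cloud(p);img=p['img'].astype(int)
hsv=cv2.cvtColor(p['img'],cv2.COLOR_RGB2HSV)
blue=(hsv[...,0]>100)&(hsv[...,0]<125)&(hsv[...,1]>150)&(p['depth']>0)
def rect(m,n):
    q=W[m]; r=cv2.minAreaRect(q[:,:2].astype(np.float32)); print(n,m.sum(),[np.round(a,1) for a in r],q.mean(0).round(1)); return q
T=np.hypot(W[...,0]-460,W[...,1]-240)<190
z=W[...,2]
h=rect(blue&T&(z>60)&(z<125),'handle')
A=np.c_[h[:,:2],np.ones(len(h))]; c=np.linalg.lstsq(A,h[:,2],rcond=None)[0]; print('plane',c,np.degrees(np.arctan2(c[1],c[0])))
rect(blue&T&(z>36)&(z<52),'walls')
dark=(hsv[...,2]<50)&(hsv[...,1]<120)&(z<9)&(abs(W[...,0]-462)<140)&(abs(W[...,1]-218)<150)
n,l,st,_=cv2.connectedComponentsWithStats(dark.astype(np.uint8)); 
d=rect(dark,'mat all')
k=1+np.argmax(st[1:,4]); rect(l==k,'mat big')
H=(W[...,1]<-100)&(W[...,0]<535)&(z>118)&(z<140)&blue
rect(H,'hopper rim')
bt=W[...,2][T&(hsv[...,1]<60)&(hsv[...,2]>120)]; print('bottle top',np.percentile(bt,98))
for r in env.trace(p,'bottle_a')[:4]:
    rect(r['mask']&(p['depth']>0)&(z>30),'bot %.2f'%r['score'])
E
python3 log.py
```

```text
handle 695 [array([437.7, 328.9]), array([49. , 42.3]), np.float64(13.8)] [437.5 328.   91.8]
plane [  -0.37727116    1.48743071 -230.99268232] 104.23233573766599
walls 646 [array([464.7, 220.7]), array([105.6, 186.9]), np.float64(14.0)] [458.6 240.5  46.5]
mat all 2059 [array([462.2, 216.8]), array([146.4, 228.5]), np.float64(15.6)] [454.8 192.4   4.1]
mat big 2059 [array([462.2, 216.8]), array([146.4, 228.5]), np.float64(15.6)] [454.8 192.4   4.1]
hopper rim 1544 [array([ 432.5, -222.6]), array([173.8, 172.1]), np.float64(89.8)] [ 430.9 -228.5  128.1]
bottle top 111.46837052979477
bot 0.92 789 [array([464.1, 229.6]), array([87.7, 45.6]), np.float64(14.4)] [459.3 226.   48.2]
bot 0.78 706 [array([475.8, 182.7]), array([85.5, 43.2]), np.float64(12.3)] [470.4 180.9  47.9]
bot 0.73 781 [array([456.1, 274.4]), array([87.7, 47.8]), np.float64(13.8)] [450.8 271.8  47.1]
J [-1.445  0.491  1.559 -0.     1.092 -0.106]
```

```bash
python3 -m inch '[[0,0,0,0,0,-4,-1],[0,0.15,0,0,0,-4,-1],[0,0.15,0,0,0,-4,-1]]'; python3 log.py; python3 -m inch '[[0.18,0,0,0,-5,0,-1],[0.18,0,0,0,-5,0,-1]]'; python3 log.py
```

```text
t: 1.92
eef_pos: [138.6, -609.5, 336.2]
tcp_rot: [3.14, -0.305, 0.235]
ft_force: [-0.1, -0.8, 0.3]
opening: 1.001
grip_force: 0.0
J [-1.582  0.417  1.389  0.3    1.417 -0.303]
t: 2.17
eef_pos: [111.4, -512.4, 343.4]
tcp_rot: [-2.776, -0.3, 0.231]
ft_force: [-0.3, 1.0, -0.5]
opening: 1.002
grip_force: 0.0
J [-1.579  0.417  1.414  0.187  1.741 -0.304]
```

```bash
cat >> h.py <<'E'
def rows(wps,P=None,O=None):
    """wps: (pos mm, rotmatrix or None, nrows): print rounded tool-frame rows (straight, slerp)"""
    s=env.state(); p=np.array(s['eef_pos'] if P is None else P); r=rot(s['tcp_rot'] if O is None else O)
    for q,Q,n in wps:
        q=np.array(q,float); Q=r if Q is None else Q
        v=R.from_matrix(r.T@Q).as_rotvec()/n; st=(q-p)/n
        print('# dist/row %.0f mm, turn %.1f deg'%(np.linalg.norm(st),np.degrees(np.linalg.norm(v))))
        for i in range(n):
            c=r@R.from_rotvec(v*i).as_matrix(); d=c.T@st/10
            print('['+','.join('%g'%x for x in list(v.round(4))+list(d.round(3)))+',-1],')
        p,r=q,Q
E
python3 - <<'E'
from h import *
D=lambda yaw: rot([np.pi,0,yaw])
rows([((360,-430,360),D(.7),8),((430,-100,360),D(1.3),6)])
E
```

```text
# dist/row 33 mm, turn 4.5 deg
[-0.0357,-0.0469,-0.0507,3.176,-0,0.818,-1],
[-0.0357,-0.0469,-0.0507,3.208,0.135,0.671,-1],
[-0.0357,-0.0469,-0.0507,3.226,0.277,0.527,-1],
[-0.0357,-0.0469,-0.0507,3.229,0.425,0.388,-1],
[-0.0357,-0.0469,-0.0507,3.219,0.577,0.255,-1],
[-0.0357,-0.0469,-0.0507,3.195,0.733,0.128,-1],
[-0.0357,-0.0469,-0.0507,3.157,0.891,0.008,-1],
[-0.0357,-0.0469,-0.0507,3.105,1.052,-0.104,-1],
# dist/row 56 mm, turn 5.7 deg
[0,0,-0.1,4.436,-3.455,-0,-1],
[0,0,-0.1,4.758,-2.995,-0,-1],
[0,0,-0.1,5.034,-2.505,-0,-1],
[0,0,-0.1,5.258,-1.99,-0,-1],
[0,0,-0.1,5.431,-1.455,-0,-1],
[0,0,-0.1,5.549,-0.906,-0,-1],
```

```bash
python3 -m inch '[[-0.036,-0.047,-0.051,3.2,0,0.8,-1],[-0.036,-0.047,-0.051,3.2,0.15,0.7,-1],[-0.036,-0.047,-0.051,3.2,0.3,0.5,-1],[-0.036,-0.047,-0.051,3.2,0.4,0.4,-1]]'; python3 log.py
python3 -m inch '[[-0.036,-0.047,-0.051,3.2,0.6,0.25,-1],[-0.036,-0.047,-0.051,3.2,0.7,0.1,-1],[-0.036,-0.047,-0.051,3.2,0.9,0,-1],[-0.036,-0.047,-0.051,3.1,1,-0.1,-1],[0,0,-0.1,4.4,-3.5,0,-1],[0,0,-0.1,4.8,-3,0,-1],[0,0,-0.1,5,-2.5,0,-1],[0,0,-0.1,5.2,-2,0,-1],[0,0,-0.1,5.4,-1.5,0,-1],[0,0,-0.1,5.5,-0.9,0,-1]]'; python3 log.py
python3 -m inch '[[0.1,0.05,0,0,0,0,-1],[0.15,0.05,0,0,0,0,-1],[0.1,0.05,0,0,0,0,-1]]'; python3 log.py
cat > fit.py <<'E'
from h import *
import json
from scipy.optimize import least_squares
L=[json.loads(l) for l in open('log.jsonl')]
J=np.array([l[0] for l in L]);P=np.array([l[1] for l in L]);O=[rot(l[2]) for l in L]
rz=lambda a:R.from_euler('z',a).as_matrix(); ry=lambda a:R.from_euler('y',a).as_matrix()
def fk(j,k,s=None):
    s4,s6=s or S
    a1,b,d1,L2,a3,L4,b5,a5,dt,c6=k
    B=rz(j[0]);U=B@ry(j[1]);F=U@ry(j[2])@rz(s4*j[3]);H=F@ry(j[4])
    T=H@rz(s6*j[5]+c6)
    return B@[a1,b,d1]+U@[0,0,L2]+F@[0,0,L4]+U@ry(j[2])@[a3,0,0]+F@[0,b5,0]+H@[a5,0,dt],T
def fit(s):
    def f(k):
        o=[]
        for j,p,r in zip(J,P,O):
            q,T=fk(j,k,s); o+=list((q-p)/1)+list(R.from_matrix(T.T@r).as_rotvec()*300)
        return np.r_[o,(k[:9]-k0[:9])*.002]
    k0=np.array([0,0,250,500,0,450,60,0,300,np.pi/2]);best=None
    for c in (0,1.57,3.14,-1.57):
        k0[9]=c; q=least_squares(f,k0)
        if best is None or q.cost<best.cost: best=q
    return best
if __name__=='__main__':
    for s in ((1,1),(1,-1),(-1,1),(-1,-1)):
        q=fit(s); print(s,round(q.cost,2),q.x.round(2), np.abs(q.fun[:-9]).max().round(2))
E
python3 fit.py
```

```text
t: 2.68
eef_pos: [237.3, -472.5, 351.1]
tcp_rot: [-2.988, -0.168, 0.485]
ft_force: [0.3, -0.8, -0.4]
opening: 1.0
grip_force: 0.0
J [-1.298  0.312  1.498  0.13   1.52  -0.244]
t: 3.92
eef_pos: [428.5, -99.9, 357.5]
tcp_rot: [3.137, 0.007, 1.304]
ft_force: [1.6, -1.6, -0.3]
opening: 1.002
grip_force: 0.0
J [-0.376  0.084  1.759 -0.006  1.293 -0.107]
t: 4.3
eef_pos: [428.8, -101.5, 357.4]
tcp_rot: [-2.79, -0.142, 1.276]
ft_force: [-1.3, -0.4, -0.3]
opening: 0.999
grip_force: 0.0
J [-0.435  0.252  1.598  0.084  1.66  -0.173]
(1, 1) 0.04 [-0.0000e+00  6.5890e+01  1.9670e+02  5.8679e+02  4.3100e+01  4.1100e+02
  1.0000e-02 -0.0000e+00  2.7187e+02  1.5700e+00] 0.0
(1, -1) 7447.33 [-0.0000e+00  6.5890e+01  1.9670e+02  5.8679e+02  4.3100e+01  4.1100e+02
  1.0000e-02 -0.0000e+00  2.7187e+02  1.1600e+00] 60.43
(-1, 1) 32911.68 [ -21.72  204.23 -116.98  507.4  -154.54  339.18  -98.26  -25.9    91.86
    1.57] 169.59
(-1, -1) 39544.02 [ -21.72  204.24 -116.98  507.4  -154.54  339.18  -98.26  -25.9    91.86
    1.16] 173.95
```

```bash
cat > plan.py <<'E'
from h import *
K=np.array([0,65.89,196.7,586.79,43.1,411,0,0,271.87,np.pi/2]); 
import fit; fit.S=(1,1)
from scipy.optimize import least_squares
LO=np.array([-3.1,-.84,.05,-1.13,.06,-2.69]);HI=np.array([3.1,2.19,2.79,4.28,2.93,2.69])
def ik(p,T,q0):
    def f(j):
        a,b=fit.fk(j,K); return np.r_[(a-p)/100,R.from_matrix(b.T@T).as_rotvec()]
    r=least_squares(f,np.clip(q0,LO+.02,HI-.02),bounds=(LO,HI)); return r.x,np.linalg.norm(r.fun)
GRIP=np.array([0,113,78.]);LIP=np.array([0,-93,24.])
def toolrot(flip): # tool axes in tray frame
    z=-np.array([0,.5,.866025]);y=np.array([0,.866025,-.5])*flip
    return np.c_[np.cross(y,z),y,z]
def traypose(psi,th,anchor,aw):
    """tray rotation yaw psi, pour th (deg), with tray point anchor at world aw"""
    M=R.from_euler('zx',[0,0]).as_matrix()
    M=rot([0,0,np.radians(psi)])@rot([np.radians(th),0,0]); return np.array(aw)-M@anchor,M
def tool(t,M,flip,back=19.):
    G=M@toolrot(flip); return t+M@GRIP+G[:,2]*back,G
E
cat > scan.py <<'E'
from plan import *
C=np.array([432.5,-222.6]); Y=14.3
rng=np.random.default_rng(0)
for flip in (1,-1):
    p,T=tool(*traypose(Y,0,np.zeros(3),[464,218.5,3]),flip)
    sols=[]
    for i in range(30):
        q,e=ik(p,T,rng.uniform(LO,HI))
        if e<1e-3 and not any(np.abs(q-s).max()<.05 for s in sols): sols.append(q)
    for s in sols:
        print('flip',flip,'grasp',s.round(2))
        for psi in (90,60,45,30,15,0,-15,-30,-60,-90):
            q=s;ok=[];dm=0
            P=[traypose(Y,0,np.zeros(3),[464,218.5,z]) for z in (60,120,180,230)]
            u=np.array([np.sin(np.radians(psi)),-np.cos(np.radians(psi))]) # lip direction
            lip=np.r_[C-u*35,145]
            A=P[-1]; n=12
            B=traypose(psi,0,LIP,lip+[0,0,90])
            for k in range(1,n+1):
                f=k/n; P.append((A[0]*(1-f)+B[0]*f,traypose(Y*(1-f)+psi*f,0,LIP,lip)[1]))
            nb=len(P)
            P+=[traypose(psi,th,LIP,lip+[0,0,90*max(0,1-th/30)]) for th in range(5,116,5)]
            for i,pp in enumerate(P):
                q2,e=ik(*tool(*pp,flip),q)
                if e>1e-3: break
                dm=max(dm,np.abs(q2-q).max()); q=q2
                if i==nb-1:qb=q
            else: i+=1
            print('  psi',psi,'done' if i==len(P) else ('carry %d'%i if i<nb else 'th %d'%(5*(i-nb+1))),'dmax %.2f'%dm,q.round(2))
E
python3 scan.py
```

```text
flip 1 grasp [ 0.73  0.7   1.76 -0.55  1.02 -0.72]
  psi 90 carry 11 dmax 0.40 [ 0.12 -0.27  2.37 -0.52  0.68 -2.12]
  psi 60 carry 14 dmax 0.40 [-0.1  -0.32  2.41 -0.46  0.64 -2.28]
  psi 45 th 20 dmax 0.31 [-0.38 -0.21  2.27 -0.14  0.84 -2.66]
  psi 30 th 50 dmax 0.19 [-0.53  0.1   1.89  0.13  1.38 -2.67]
  psi 15 done dmax 0.15 [-0.91  0.85  1.28  0.61  2.39 -2.63]
  psi 0 done dmax 0.13 [-1.02  0.78  1.43  0.73  2.25 -2.57]
  psi -15 done dmax 0.12 [-1.13  0.71  1.61  0.84  2.09 -2.56]
  psi -30 done dmax 0.11 [-1.23  0.63  1.8   0.94  1.94 -2.58]
  psi -60 th 115 dmax 0.13 [-1.38  0.4   2.18  1.2   1.59 -2.62]
  psi -90 th 110 dmax 0.22 [-1.35  0.15  2.5   1.64  1.24 -2.63]
flip -1 grasp [ 0.73  0.7   1.76 -0.55  1.02  2.42]
  psi 90 done dmax 1.01 [-0.36  0.92  1.12 -0.61  2.49 -0.54]
  psi 60 done dmax 0.79 [-0.57  0.95  1.04 -0.1   2.63 -0.1 ]
  psi 45 done dmax 0.31 [-0.69  0.94  1.07  0.2   2.61  0.18]
  psi 30 done dmax 0.19 [-0.8   0.9   1.16  0.44  2.52  0.39]
  psi 15 done dmax 0.15 [-0.91  0.85  1.28  0.61  2.39  0.51]
  psi 0 done dmax 0.13 [-1.02  0.78  1.43  0.73  2.25  0.57]
  psi -15 done dmax 0.12 [-1.13  0.71  1.61  0.84  2.09  0.58]
  psi -30 done dmax 0.11 [-1.23  0.63  1.8   0.94  1.94  0.56]
  psi -60 done dmax 0.13 [-1.42  0.48  2.2   1.2   1.65  0.43]
  psi -90 carry 14 dmax 0.11 [-0.18  0.71  1.08 -0.24  1.82  2.65]
```

```bash
cat >> plan.py <<'E'
def polyrows(poses,clo,P=None,O=None,check=None):
    """poses: list of (p,T) one per row; prints rows relative to one another"""
    s=env.state(); p=np.array(s['eef_pos'] if P is None else P); r=rot(s['tcp_rot'] if O is None else O)
    q=np.array(s['joints']);out=[];mx=0;mr=0;mj=np.zeros(6)
    LIM=np.array([2.22,2.22,2.79,3.14,3.14,3.14])*.7/8
    for a,A in poses:
        v=R.from_matrix(r.T@A).as_rotvec(); d=r.T@(a-p)/10
        q2,e=ik(a,A,q); mj=np.maximum(mj,abs(q2-q)/LIM); 
        if e>1e-3: print('unreach',e)
        q=q2; mx=max(mx,10*np.linalg.norm(d));mr=max(mr,np.degrees(np.linalg.norm(v)))
        v=np.round(v,3);d=np.round(d,2); out.append('['+','.join('%g'%(x+0) for x in [*v,*d,clo])+']')
        p=p+r@d*10; r=r@R.from_rotvec(v).as_matrix()   # carry rounding along
    print('max mm %.1f deg %.1f joint frac'%(mx,mr),mj.round(2),'end q',q.round(2))
    for i in range(0,len(out),20): print(','.join(out[i:i+20]),'\n')
E
python3 - <<'E'
from plan import *
g=traypose(14.3,0,np.zeros(3),[464,218.5,3])
p,T=tool(*g,-1,19-85); q,e=ik(p,T,[.73,.5,1.7,-.55,1.1,2.42]); print(q.round(2),e,p.round())
s=env.state();q0=np.array(s['joints']); n=20
ps=[fit.fk(q0+(q-q0)*k/n,K) for k in range(1,n+1)]
print('minz',min(a[2] for a,_ in ps).round())
polyrows(ps,-1)
E
```

```text
[ 0.79  0.62  1.65 -0.48  1.2   2.36] 1.7352230393429259e-15 [428. 360. 138.]
minz 138.0
max mm 31.6 deg 5.1 joint frac [0.32 0.1  0.01 0.1  0.08 0.46] end q [ 0.79  0.62  1.65 -0.48  1.2   2.36]
[0.008,-0.049,0.074,1.69,0.9,1.18,-1],[-0.001,-0.05,0.072,1.86,0.69,1.12,-1],[-0.008,-0.05,0.071,2.02,0.46,1.05,-1],[-0.016,-0.047,0.069,2.13,0.2,0.97,-1],[-0.023,-0.044,0.068,2.21,-0.06,0.89,-1],[-0.03,-0.04,0.067,2.27,-0.35,0.82,-1],[-0.036,-0.035,0.066,2.27,-0.65,0.73,-1],[-0.041,-0.028,0.065,2.24,-0.93,0.64,-1],[-0.045,-0.022,0.064,2.17,-1.23,0.56,-1],[-0.048,-0.015,0.063,2.06,-1.52,0.47,-1],[-0.05,-0.006,0.062,1.92,-1.79,0.37,-1],[-0.05,0.001,0.06,1.75,-2.05,0.28,-1],[-0.049,0.008,0.06,1.53,-2.28,0.19,-1],[-0.048,0.017,0.059,1.3,-2.49,0.1,-1],[-0.045,0.023,0.059,1.04,-2.67,0,-1],[-0.04,0.031,0.057,0.75,-2.82,-0.09,-1],[-0.036,0.036,0.057,0.45,-2.94,-0.18,-1],[-0.03,0.041,0.056,0.13,-3.03,-0.27,-1],[-0.023,0.046,0.055,-0.19,-3.07,-0.36,-1],[-0.017,0.048,0.055,-0.52,-3.08,-0.44,-1]
```

```bash
python3 -m inch '[[0.008,-0.049,0.074,1.7,0.9,1.2,-1],[0,-0.05,0.072,1.9,0.7,1.1,-1],[-0.008,-0.05,0.071,2,0.5,1,-1],[-0.016,-0.047,0.069,2.1,0.2,1,-1],[-0.023,-0.044,0.068,2.2,0,0.9,-1],[-0.03,-0.04,0.067,2.3,-0.4,0.8,-1],[-0.036,-0.035,0.066,2.3,-0.6,0.7,-1],[-0.041,-0.028,0.065,2.2,-0.9,0.6,-1],[-0.045,-0.022,0.064,2.2,-1.2,0.6,-1],[-0.048,-0.015,0.063,2.1,-1.5,0.5,-1],[-0.05,-0.006,0.062,1.9,-1.8,0.4,-1],[-0.05,0,0.06,1.8,-2.1,0.3,-1],[-0.049,0.008,0.06,1.5,-2.3,0.2,-1],[-0.048,0.017,0.059,1.3,-2.5,0.1,-1],[-0.045,0.023,0.059,1,-2.7,0,-1],[-0.04,0.031,0.057,0.8,-2.8,-0.1,-1],[-0.036,0.036,0.057,0.5,-2.9,-0.2,-1],[-0.03,0.041,0.056,0.1,-3,-0.3,-1],[-0.023,0.046,0.055,-0.2,-3.1,-0.4,-1],[-0.017,0.048,0.055,-0.5,-3.1,-0.4,-1]]'
python3 - <<'E'
from plan import *
g=traypose(14.3,0,np.zeros(3),[464,218.5,3])
a=tool(*g,-1,19-85);b=tool(*g,-1,19)
polyrows([a,(a[0]*.5+b[0]*.5,a[1]),b],-1)
p=env.read_camera('scene'); cv2.imwrite('pics/s1.png',cv2.resize(p['img'][200:440,150:470],(800,600))[...,::-1])
# tray yaw/centre from scene camera
W=cloud(p);hsv=cv2.cvtColor(p['img'],cv2.COLOR_RGB2HSV)
z=W[...,2];m=(hsv[...,0]>100)&(hsv[...,0]<125)&(hsv[...,1]>150)&(np.hypot(W[...,0]-460,W[...,1]-240)<180)
for lo,hi in ((36,52),(60,125)):
    q=W[m&(z>lo)&(z<hi)]; print(len(q),[np.round(x,1) for x in cv2.minAreaRect(q[:,:2].astype(np.float32))],q.max(0).round(1))
E
```

```text
t: 6.8
eef_pos: [429.9, 360.6, 136.1]
tcp_rot: [2.615, -0.003, 0.248]
ft_force: [0.0, 0.1, -0.2]
opening: 0.997
grip_force: 0.0
max mm 42.5 deg 0.3 joint frac [0.16 0.21 0.24 0.14 0.33 0.12] end q [ 0.73  0.7   1.76 -0.55  1.02  2.42]
[0.003,-0.002,-0.003,-0.2,0.11,-0.18,-1],[0,0,0,0,0,4.25,-1],[0,0,0,0,0,4.25,-1] 

456 [array([461.3, 229.5]), array([104.4, 200.9]), np.float64(14.1)] [504.9 331.9  51.6]
285 [array([433.8, 332.3]), array([45.7, 35.7]), np.float64(14.4)] [457.8 353.9 114. ]
```

View pics/s1.png

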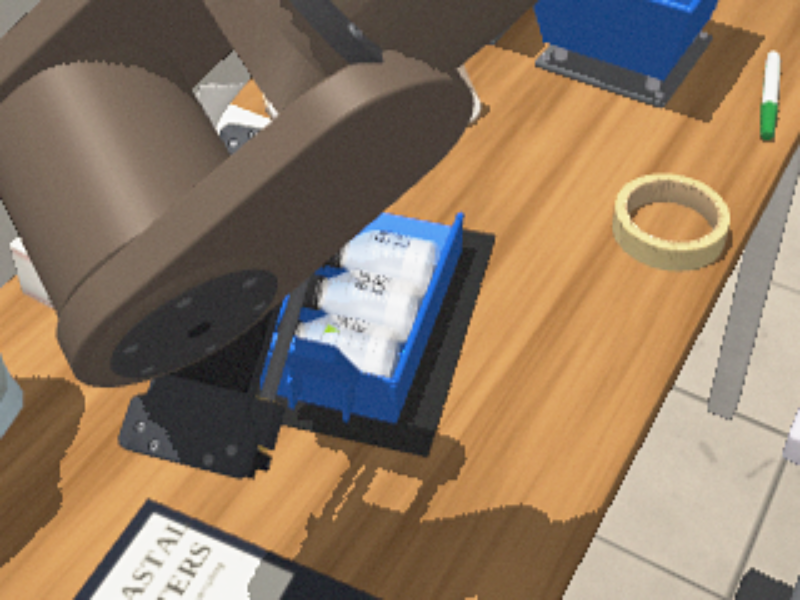

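The view shows the gripper over the handle, with the fingers either side of it around (300,370), clear of the three bottles at (380,290).

```bash
python3 -m inch '[[0.003,-0.002,-0.003,-0.1,0.1,1.8,-1],[0,0,0,0,0,3,-1],[0,0,0,0,0,2.5,-1],[0,0,0,0,0,1,-1]]' && python3 -m inch '[[0,0,0,0,0,0,0],[0,0,0,0,0,0,0.5],[0,0,0,0,0,0,0.5],[0,0,0,0,0,0,1],[0,0,0,0,0,0,1],[0,0,0,0,0,0,1],[0,0,0,0,0,0,1],[0,0,0,0,0,0,1]]'
python3 - <<'E'
from plan import *
p=env.read_camera('top'); W=cloud(p);hsv=cv2.cvtColor(p['img'],cv2.COLOR_RGB2HSV);z=W[...,2]
cv2.imwrite('pics/t1.png',p['img'][...,::-1])
m=(hsv[...,0]>100)&(hsv[...,0]<125)&(hsv[...,1]>150)&(np.hypot(W[...,0]-460,W[...,1]-240)<180)
q=W[m&(z>36)&(z<52)]; print(len(q),[np.round(x,1) for x in cv2.minAreaRect(q[:,:2].astype(np.float32))])
s=env.state(); print(s['moment'],rot(s['tcp_rot']).round(3))
E
```

```text
t: 7.35
eef_pos: [439.5, 317.4, 64.2]
tcp_rot: [2.617, 0.004, 0.25]
ft_force: [-0.2, 0.3, -0.3]
opening: 1.002
grip_force: 0.0
t: 8.35
eef_pos: [439.5, 318.1, 65.0]
tcp_rot: [2.618, 0.003, 0.25]
ft_force: [-0.4, -0.3, 0.0]
opening: 0.215
grip_force: 0.0
630 [array([464.9, 219.6]), array([105.6, 184. ]), np.float64(14.0)]
[ 0.26499954  0.05547645 -0.02936704] [[ 0.969  0.216  0.121]
 [ 0.247 -0.839 -0.485]
 [-0.003  0.5   -0.866]]
```

```bash
python3 -m inch '[[0,0,0,0,0,0,1],[0,0,0,0,0,0,1],[0,0,0,0,0,0,1],[0,0,0,0,0,0,1],[0,0,0,0,0,0,1]]'
python3 - <<'E'
from plan import *
p=env.read_camera('top'); W=cloud(p);hsv=cv2.cvtColor(p['img'],cv2.COLOR_RGB2HSV);z=W[...,2]
m=(hsv[...,0]>100)&(hsv[...,0]<125)&(hsv[...,1]>150)&(np.hypot(W[...,0]-460,W[...,1]-240)<180)
q=W[m&(z>36)&(z<52)]; print(len(q),[np.round(x,1) for x in cv2.minAreaRect(q[:,:2].astype(np.float32))])
s=env.state()
T=rot(s['tcp_rot']); print('tray z,xy by grip:', (np.array(s['eef_pos'])-19*T[:,2]-rot([0,0,.25])@GRIP).round(1))
E
```

```text
t: 9.02
eef_pos: [439.5, 318.2, 65.0]
tcp_rot: [2.618, 0.003, 0.25]
ft_force: [0.4, 0.2, -2.2]
opening: 0.128
grip_force: 30.0
625 [array([465.6, 219.1]), array([105.7, 183.7]), np.float64(14.2)]
tray z,xy by grip: [465.2 217.9   3.4]
```

```bash
cat > carry.py <<'E'
from plan import *
def smooth(n): 
    t=np.arange(1,n+1)/n; return t*t*(3-2*t)
def seq(A,B,n): # A,B: (psi,th,anchorpt,world)
    out=[]
    for f in smooth(n):
        out.append(tool(*traypose(A[0]*(1-f)+B[0]*f,A[1]*(1-f)+B[1]*f,A[2],np.array(A[3])*(1-f)+np.array(B[3])*f),-1))
    return out
lipof=lambda psi,c: np.array(c)+rot([0,0,np.radians(psi)])@LIP
E
python3 - <<'E'
from carry import *
Y=14.32
L0=lipof(Y,[465.2,217.9,3.4]);L1=L0+[0,0,190];HB=np.array([432.5,-187.,225])
a=seq((Y,0,LIP,L0),(Y,0,LIP,L1),12);b=seq((Y,0,LIP,L1),(0,0,LIP,HB),26)
polyrows(a+b,1)
E
```

```text
max mm 23.6 deg 0.8 joint frac [0.17 0.16 0.09 0.04 0.16 0.09] end q [ 0.18  0.24  1.94 -0.57  1.14  2.04]
[0,0.003,0.002,0,0.18,-0.32,1],[0,0,0,0.01,0.52,-0.89,1],[0,0,0,0,0.78,-1.36,1],[0,0,0,0,0.98,-1.69,1],[0,0,0,0,1.11,-1.92,1],[0,0,0,0,1.18,-2.04,1],[0,0,0,0,1.18,-2.04,1],[0,0,0,0,1.11,-1.92,1],[0,0,0,0,0.98,-1.7,1],[0,0,0,0.01,0.78,-1.35,1],[0,0,0,0,0.51,-0.9,1],[0,0,0,0,0.19,-0.32,1],[0,-0.001,0.001,-0.04,0.11,0.06,1],[0,-0.002,0.002,-0.1,0.32,0.18,1],[0,-0.002,0.005,-0.17,0.52,0.27,1],[0,-0.003,0.005,-0.21,0.69,0.38,1],[0,-0.005,0.008,-0.26,0.85,0.46,1],[0,-0.004,0.008,-0.29,0.99,0.54,1],[0,-0.006,0.009,-0.31,1.13,0.61,1],[0,-0.006,0.01,-0.33,1.23,0.68,1] 

[0,-0.006,0.011,-0.34,1.33,0.72,1],[0,-0.007,0.012,-0.33,1.41,0.77,1],[0,-0.007,0.012,-0.33,1.47,0.8,1],[0,-0.007,0.012,-0.3,1.52,0.82,1],[0,-0.007,0.013,-0.29,1.54,0.84,1],[0,-0.007,0.012,-0.26,1.54,0.85,1],[0,-0.007,0.013,-0.23,1.54,0.83,1],[0,-0.007,0.012,-0.21,1.5,0.82,1],[0,-0.007,0.011,-0.17,1.46,0.79,1],[0,-0.006,0.011,-0.14,1.38,0.76,1],[0,-0.006,0.01,-0.12,1.29,0.7,1],[0,-0.006,0.01,-0.09,1.19,0.65,1],[0,-0.004,0.008,-0.06,1.06,0.58,1],[0,-0.005,0.007,-0.05,0.91,0.49,1],[0,-0.003,0.006,-0.03,0.74,0.41,1],[0,-0.002,0.004,-0.02,0.55,0.3,1],[0,-0.002,0.003,-0.01,0.34,0.19,1],[0,0,0.001,0,0.12,0.06,1]
```

```bash
python3 -m inch '[[0,0.003,0.002,0,0.2,-0.3,1],[0,0,0,0,0.5,-0.9,1],[0,0,0,0,0.8,-1.36,1],[0,0,0,0,1,-1.7,1],[0,0,0,0,1.1,-1.9,1],[0,0,0,0,1.18,-2.04,1],[0,0,0,0,1.18,-2.04,1],[0,0,0,0,1.1,-1.9,1],[0,0,0,0,0.98,-1.7,1],[0,0,0,0,0.8,-1.36,1],[0,0,0,0,0.5,-0.9,1],[0,0,0,0,0.2,-0.3,1]]'; python3 -m inch '[[0,-0.001,0.001,0,0.1,0.06,1],[0,-0.002,0.002,-0.1,0.3,0.18,1],[0,-0.002,0.005,-0.17,0.5,0.27,1],[0,-0.003,0.005,-0.2,0.7,0.38,1],[0,-0.005,0.008,-0.26,0.85,0.46,1],[0,-0.004,0.008,-0.3,1,0.54,1],[0,-0.006,0.009,-0.3,1.13,0.61,1],[0,-0.006,0.01,-0.33,1.23,0.68,1],[0,-0.006,0.011,-0.34,1.33,0.72,1],[0,-0.007,0.012,-0.33,1.4,0.77,1],[0,-0.007,0.012,-0.33,1.47,0.8,1],[0,-0.007,0.012,-0.3,1.52,0.82,1],[0,-0.007,0.013,-0.29,1.54,0.84,1],[0,-0.007,0.012,-0.26,1.54,0.85,1],[0,-0.007,0.013,-0.23,1.54,0.83,1]]'; python3 -m inch '[[0,-0.007,0.012,-0.2,1.5,0.82,1],[0,-0.007,0.011,-0.17,1.46,0.8,1],[0,-0.006,0.011,-0.14,1.38,0.76,1],[0,-0.006,0.01,-0.12,1.3,0.7,1],[0,-0.006,0.01,-0.1,1.2,0.65,1],[0,-0.004,0.008,-0.06,1.06,0.58,1],[0,-0.005,0.007,-0.05,0.9,0.5,1],[0,-0.003,0.006,0,0.74,0.4,1],[0,-0.002,0.004,0,0.55,0.3,1],[0,-0.002,0.003,0,0.34,0.2,1],[0,0,0.001,0,0.1,0.06,1],[0,0,0,0,0,0,1]]'
cat > look.py <<'E'
from carry import *
import sys
for n in sys.argv[2:]:
    p=env.read_camera(n); cv2.imwrite(f'pics/{n}_{sys.argv[1]}.png',p['img'][...,::-1])
    W=cloud(p)
    for t in ('tray_lip','tray_grip','bottle_a'):
        for r in env.find_in(p,t)[:4]: 
            if r['score']>.3: print(n,t,round(r['score'],2),w(p,r['centre']).round())
s=env.state();T=rot(s['tcp_rot']);M=T@toolrot(-1).T
g=np.array(s['eef_pos'])-19*T[:,2]; print('lip by model',(g+M@(LIP-GRIP)).round(1),'tray rpy deg',np.degrees(R.from_matrix(M).as_euler('xyz')).round(2))
E
python3 look.py a top scene
```

```text
t: 10.58
eef_pos: [439.5, 317.6, 255.3]
tcp_rot: [2.618, -0.001, 0.25]
ft_force: [0.6, -0.1, -3.3]
opening: 0.126
grip_force: 30.0
t: 12.45
eef_pos: [435.4, 128.6, 259.3]
tcp_rot: [2.618, -0.001, 0.095]
ft_force: [-0.6, -1.1, -2.4]
opening: 0.123
grip_force: 30.0
t: 13.95
eef_pos: [433.5, 9.5, 262.0]
tcp_rot: [2.618, -0.0, 0.0]
ft_force: [-0.6, -0.8, -1.9]
opening: 0.122
grip_force: 30.0
top tray_lip 0.89 [ 447. -141.  218.]
top tray_lip 0.41 [428. -78. 247.]
top tray_grip 0.98 [ 446. -144.  221.]
top bottle_a 0.83 [ 429. -123.  250.]
top bottle_a 0.66 [427. -78. 247.]
top bottle_a 0.64 [432. -43. 248.]
scene tray_lip 0.81 [401.  -3. 229.]
scene tray_grip 0.83 [396.  -8. 227.]
scene bottle_a 0.88 [414. -75. 246.]
scene bottle_a 0.71 [ 421. -122.  243.]
scene bottle_a 0.51 [403. -25. 246.]
scene bottle_a 0.45 [455. 233.   1.]
lip by model [ 433.6 -187.1  224.5] tray rpy deg [-0.01 -0.03  0.02]
```

```bash
python3 -c "
import cv2;a=cv2.imread('pics/top_a.png')[180:400,200:540];b=cv2.imread('pics/scene_a.png')[100:320,230:570]
import numpy as np;cv2.imwrite('pics/ab.png',cv2.resize(np.vstack([a,b]),(600,600*440//340)) [:600] if 0 else cv2.resize(np.hstack([a,b]),(800,259)))"
```

```text
(no output)
```

View pics/ab.png

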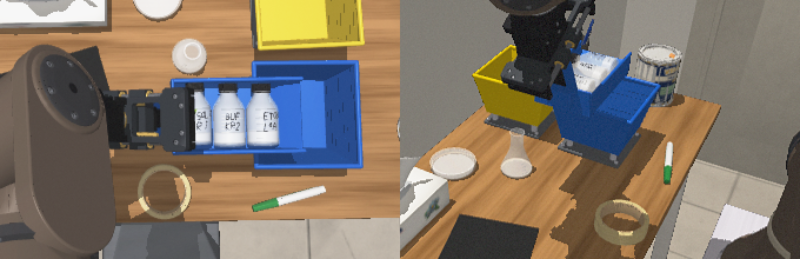

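The tray is level above the blue hopper with all three bottles in it. The lip is at about (305,115) in the left half, inside the rim of the blue hopper.

Run:
```python
from carry import *
l=lambda z:[432.5,-188,z]
a=seq((0,0,LIP,[433.6,-187.1,224.5]),(0,12,LIP,l(172)),14);b=seq((0,12,LIP,l(172)),(0,28,LIP,l(146)),12);c=seq((0,28,LIP,l(146)),(0,50,LIP,l(146)),14)
polyrows(a+b+c,1)
```

```text
max mm 8.2 deg 2.3 joint frac [0.19 0.04 0.06 0.15 0.12 0.19] end q [-0.54  0.18  1.79  0.3   1.37  0.94]
[0.003,-0.001,0,0.01,0.01,0.02,1],[0.009,0,0,-0.01,0.01,0.06,1],[0.013,0,0,0,0.01,0.09,1],[0.017,0,0,-0.01,0.03,0.12,1],[0.019,0,0,-0.01,0.04,0.14,1],[0.022,0,0,-0.01,0.05,0.17,1],[0.022,0,0,-0.02,0.07,0.17,1],[0.022,0,0,-0.01,0.07,0.18,1],[0.022,0,0,-0.01,0.09,0.18,1],[0.019,0,0,-0.01,0.09,0.16,1],[0.017,0,0,-0.01,0.08,0.15,1],[0.013,0,0,-0.01,0.07,0.11,1],[0.009,0,0,0,0.04,0.08,1],[0.003,0,0,0,0.02,0.03,1],[0.005,0,0,0,0.06,-0.04,1],[0.015,0,0,0,0.15,-0.09,1],[0.023,0,0,0,0.25,-0.14,1],[0.029,0,0,0,0.31,-0.17,1],[0.033,0,0,0,0.36,-0.2,1],[0.034,0,0,0,0.39,-0.2,1] 

[0.035,0,0,0,0.41,-0.2,1],[0.033,0,0,0,0.39,-0.18,1],[0.028,0,0,0,0.36,-0.17,1],[0.023,0,0,0,0.28,-0.13,1],[0.015,0,0,0,0.2,-0.08,1],[0.006,0,0,0,0.07,-0.04,1],[0.006,0,0,0,0.07,-0.08,1],[0.015,0,0,0,0.21,-0.24,1],[0.024,0,0,0,0.31,-0.36,1],[0.031,0,0,0,0.41,-0.46,1],[0.036,0,0,0,0.48,-0.53,1],[0.039,0,0,0,0.53,-0.58,1],[0.041,0,0,0,0.54,-0.61,1],[0.041,0,0,0,0.55,-0.61,1],[0.039,0,0,0,0.52,-0.58,1],[0.036,0,0,0,0.48,-0.54,1],[0.031,0,0,0,0.41,-0.46,1],[0.024,0,0,0,0.32,-0.36,1],[0.015,0,0,0,0.21,-0.23,1],[0.006,0,0,0,0.07,-0.09,1]
```

```bash
python3 -m inch '[[0.003,0,0,0,0,0,1],[0.009,0,0,0,0,0.06,1],[0.013,0,0,0,0,0.1,1],[0.017,0,0,-0.01,0.03,0.12,1],[0.019,0,0,-0.01,0.04,0.14,1],[0.022,0,0,-0.01,0.05,0.17,1],[0.022,0,0,-0.02,0.07,0.17,1],[0.022,0,0,-0.01,0.07,0.18,1],[0.022,0,0,-0.01,0.09,0.18,1],[0.019,0,0,-0.01,0.09,0.16,1],[0.017,0,0,-0.01,0.08,0.15,1],[0.013,0,0,0,0.07,0.13,1],[0.009,0,0,0,0.04,0.1,1],[0.003,0,0,0,0.02,0,1],[0,0,0,0,0,0,1],[0,0,0,0,0,0,1]]'; python3 -m inch '[[0.005,0,0,0,0.06,-0.04,1],[0.015,0,0,0,0.15,-0.09,1],[0.023,0,0,0,0.25,-0.14,1],[0.029,0,0,0,0.31,-0.17,1],[0.033,0,0,0,0.36,-0.2,1],[0.034,0,0,0,0.39,-0.2,1],[0.035,0,0,0,0.4,-0.2,1],[0.033,0,0,0,0.39,-0.18,1],[0.028,0,0,0,0.36,-0.17,1],[0.023,0,0,0,0.28,-0.13,1],[0.015,0,0,0,0.2,-0.08,1],[0.006,0,0,0,0.07,-0.04,1],[0,0,0,0,0,0,1]]'; python3 look.py b top scene;  python3 -c "
import cv2;a=cv2.imread('pics/top_b.png')[180:400,260:600];b=cv2.imread('pics/scene_b.png')[80:300,230:570]
import numpy as np;cv2.imwrite('pics/b.png',cv2.resize(np.hstack([a,b]),(800,259)))"
```

```text
t: 16.35
eef_pos: [432.6, -3.3, 249.4]
tcp_rot: [2.828, -0.0, 0.0]
ft_force: [-0.7, -0.4, -2.3]
opening: 0.123
grip_force: 30.0
t: 17.98
eef_pos: [432.6, -31.9, 271.2]
tcp_rot: [3.107, -0.0, 0.0]
ft_force: [-0.1, -0.1, -2.2]
opening: 0.124
grip_force: 30.0
top bottle_a 0.89 [ 429. -216.  175.]
scene tray_lip 0.82 [416. -24. 233.]
scene tray_grip 0.89 [412. -29. 232.]
scene bottle_a 0.85 [ 417. -193.  186.]
scene bottle_a 0.72 [ 401. -251.   63.]
scene bottle_a 0.68 [ 415. -145.  189.]
lip by model [ 432.8 -187.7  145.9] tray rpy deg [28.   -0.03  0.03]
```

View pics/b.png

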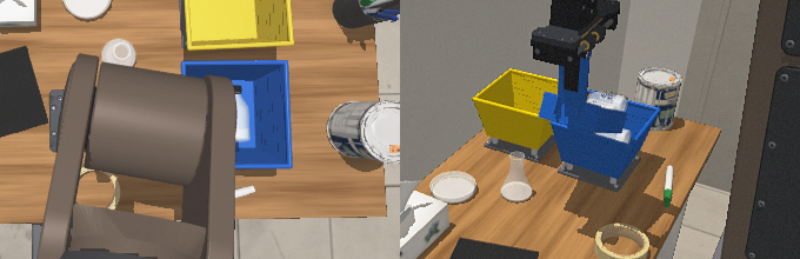

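One bottle already lies in the blue hopper, at about (615,133) in the right half. The second is at the lip (608,100) and the third is behind it, so I continue slowly.

```bash
python3 -m inch '[[0.006,0,0,0,0.07,-0.08,1],[0.015,0,0,0,0.2,-0.24,1],[0.024,0,0,0,0.31,-0.36,1],[0.031,0,0,0,0.4,-0.46,1],[0.036,0,0,0,0.48,-0.53,1],[0.039,0,0,0,0.53,-0.58,1],[0.041,0,0,0,0.54,-0.6,1],[0.041,0,0,0,0.55,-0.6,1],[0.039,0,0,0,0.52,-0.58,1],[0.036,0,0,0,0.48,-0.54,1],[0.031,0,0,0,0.4,-0.46,1],[0.024,0,0,0,0.32,-0.36,1],[0.015,0,0,0,0.2,-0.23,1],[0.006,0,0,0,0.07,-0.09,1],[0,0,0,0,0,0,1],[0,0,0,0,0,0,1]]'; python3 look.py c top scene;  python3 -c "
import cv2;a=cv2.imread('pics/top_c.png')[180:400,260:600];b=cv2.imread('pics/scene_c.png')[80:300,230:570]
import numpy as np;cv2.imwrite('pics/c.png',cv2.resize(np.hstack([a,b]),(800,259)))"
```

```text
t: 20.38
eef_pos: [432.6, -89.5, 320.4]
tcp_rot: [-2.793, -0.0, 0.001]
ft_force: [0.3, -0.5, -1.7]
opening: 0.124
grip_force: 30.0
top tray_lip 0.7 [478. -75. 275.]
top tray_grip 0.85 [476. -69. 276.]
top bottle_a 0.5 [476. -75. 273.]
scene tray_lip 0.62 [422. -77. 273.]
scene tray_grip 0.76 [418. -84. 274.]
scene bottle_a 0.57 [ 390. -263.   69.]
scene bottle_a 0.52 [ 423. -214.   94.]
lip by model [ 432.7 -187.2  145.7] tray rpy deg [ 5.001e+01 -3.000e-02  2.000e-02]
```

View pics/c.png

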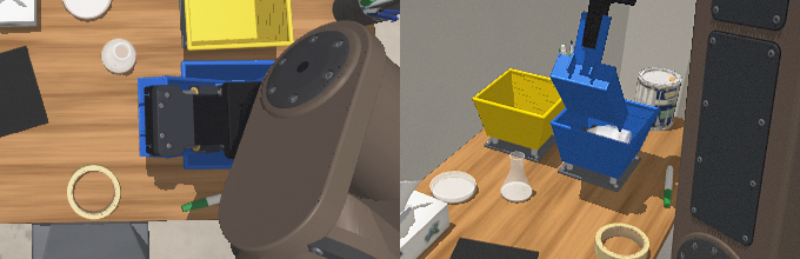

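The tray is now tilted over the hopper and white bottles show inside it at about (610,132). I tilt a little further to make sure, then raise and level the tray and look.

Run:
```python
from carry import *
l=lambda z,y=-188:[432.7,y,z]
a=seq((0,50,LIP,[432.7,-187.2,145.7]),(0,66,LIP,l(152)),10)
b=seq((0,66,LIP,l(152)),(0,0,LIP,l(235,-140)),22)
polyrows(a+b,1)
```

```text
max mm 15.7 deg 4.5 joint frac [0.41 0.13 0.07 0.3  0.18 0.4 ] end q [ 0.28  0.25  1.89 -0.54  1.21  2.1 ]
[0.008,0,0,0.01,0.1,-0.13,1],[0.021,0,0,0,0.27,-0.37,1],[0.031,0,0,0,0.4,-0.53,1],[0.038,0,0,0,0.48,-0.65,1],[0.042,0,0.001,0,0.52,-0.7,1],[0.041,0,0,0,0.52,-0.71,1],[0.038,0,0,0,0.48,-0.64,1],[0.031,0,0,0,0.38,-0.53,1],[0.021,0,0,0,0.26,-0.36,1],[0.008,0,0,0,0.1,-0.14,1],[-0.007,0,0,0,-0.15,0.08,1],[-0.02,0,0,0,-0.41,0.24,1],[-0.031,0,0,0,-0.64,0.37,1],[-0.042,0,0,0,-0.84,0.49,1],[-0.051,0,0,0,-1.02,0.58,1],[-0.059,0,0,0,-1.16,0.65,1],[-0.066,0,-0.001,0,-1.26,0.69,1],[-0.07,0,0,0,-1.33,0.73,1],[-0.074,0,0,0,-1.38,0.73,1],[-0.077,0,0,0,-1.39,0.73,1] 

[-0.079,0,0,0,-1.37,0.71,1],[-0.078,0,0,0,-1.33,0.67,1],[-0.077,0,0,0,-1.27,0.64,1],[-0.075,0,0,0,-1.19,0.6,1],[-0.07,0,0,0,-1.08,0.55,1],[-0.065,-0.001,0,0,-0.97,0.49,1],[-0.059,0,0,0,-0.85,0.44,1],[-0.051,0,0,0,-0.71,0.37,1],[-0.042,0,0,0,-0.57,0.3,1],[-0.032,0,0,0,-0.42,0.22,1],[-0.02,0,0,0,-0.26,0.14,1],[-0.007,0,0,0,-0.09,0.04,1]
```

```bash
python3 -m inch '[[0.008,0,0,0,0.1,-0.13,1],[0.021,0,0,0,0.27,-0.37,1],[0.031,0,0,0,0.4,-0.53,1],[0.038,0,0,0,0.48,-0.65,1],[0.042,0,0,0,0.52,-0.7,1],[0.041,0,0,0,0.52,-0.7,1],[0.038,0,0,0,0.48,-0.64,1],[0.031,0,0,0,0.4,-0.53,1],[0.021,0,0,0,0.26,-0.36,1],[0.008,0,0,0,0.1,-0.14,1],[0,0,0,0,0,0,1],[0,0,0,0,0,0,1],[0,0,0,0,0,0,1]]'; python3 -m inch '[[-0.007,0,0,0,-0.15,0.08,1],[-0.02,0,0,0,-0.4,0.24,1],[-0.031,0,0,0,-0.64,0.37,1],[-0.042,0,0,0,-0.84,0.5,1],[-0.051,0,0,0,-1,0.58,1],[-0.059,0,0,0,-1.16,0.65,1],[-0.066,0,0,0,-1.26,0.69,1],[-0.07,0,0,0,-1.33,0.73,1],[-0.074,0,0,0,-1.38,0.73,1],[-0.077,0,0,0,-1.4,0.73,1]]'; python3 -m inch '[[-0.079,0,0,0,-1.37,0.7,1],[-0.078,0,0,0,-1.33,0.67,1],[-0.077,0,0,0,-1.27,0.64,1],[-0.075,0,0,0,-1.2,0.6,1],[-0.07,0,0,0,-1.08,0.55,1],[-0.065,0,0,0,-0.97,0.5,1],[-0.059,0,0,0,-0.85,0.44,1],[-0.051,0,0,0,-0.7,0.37,1],[-0.042,0,0,0,-0.57,0.3,1],[-0.032,0,0,0,-0.4,0.22,1],[-0.02,0,0,0,-0.26,0.14,1],[-0.007,0,0,0,-0.09,0.04,1],[0,0,0,0,0,0,1]]'; python3 look.py d top scene;  python3 -c "
import cv2;a=cv2.imread('pics/top_d.png')[180:400,260:600];b=cv2.imread('pics/scene_d.png')[80:300,230:570]
import numpy as np;cv2.imwrite('pics/d.png',cv2.resize(np.hstack([a,b]),(800,259)))"
python3 - <<'E'
from carry import *
s=env.state();T=rot(s['tcp_rot']);M=T@toolrot(-1).T;g=np.array(s['eef_pos'])-19*T[:,2];L=g+M@(LIP-GRIP)
Y=14.32;L0=lipof(Y,[465.2,217.9,3.4]);up=L0+[0,0,190]
polyrows(seq((0,0,LIP,L),(Y,0,LIP,up),20),1)
E
```

```text
t: 22.4
eef_pos: [432.6, -142.3, 346.6]
tcp_rot: [-2.514, -0.001, 0.001]
ft_force: [0.9, -0.2, -0.5]
opening: 0.124
grip_force: 30.0
t: 23.65
eef_pos: [432.4, -33.4, 337.3]
tcp_rot: [-3.014, -0.003, 0.001]
ft_force: [-0.9, 1.1, -1.8]
opening: 0.123
grip_force: 30.0
t: 25.28
eef_pos: [432.6, 56.0, 272.3]
tcp_rot: [2.618, -0.001, 0.0]
ft_force: [-0.5, -0.7, -1.6]
opening: 0.125
grip_force: 30.0
top tray_lip 0.63 [432. -61. 214.]
top tray_grip 0.95 [433. -57. 215.]
top bottle_a 0.95 [ 421. -186.   79.]
top bottle_a 0.79 [ 434. -221.   93.]
top bottle_a 0.72 [ 432. -267.   77.]
top bottle_a 0.56 [541. -46.  29.]
scene tray_lip 0.8 [418. -41. 229.]
scene tray_grip 0.69 [412. -48. 229.]
scene bottle_a 0.71 [ 402. -163.   68.]
scene bottle_a 0.64 [ 417. -212.   95.]
scene bottle_a 0.42 [ 394. -267.   73.]
lip by model [ 432.6 -140.6  234.8] tray rpy deg [-0.01 -0.03 -0.  ]
max mm 19.7 deg 1.1 joint frac [0.18 0.09 0.1  0.02 0.04 0.04] end q [ 0.73  0.46  1.6  -0.47  1.36  2.21]
[0,0,-0.002,0.01,-0.17,-0.09,1],[0,0.003,-0.004,0.01,-0.5,-0.25,1],[0,0.004,-0.007,0.03,-0.79,-0.38,1],[0,0.006,-0.01,0.04,-1.04,-0.52,1],[0,0.006,-0.011,0.07,-1.25,-0.61,1],[0,0.008,-0.013,0.1,-1.43,-0.71,1],[0,0.008,-0.014,0.14,-1.56,-0.77,1],[0,0.009,-0.015,0.18,-1.66,-0.82,1],[0,0.009,-0.016,0.22,-1.73,-0.85,1],[0,0.009,-0.017,0.26,-1.75,-0.86,1],[0,0.009,-0.016,0.29,-1.74,-0.85,1],[0,0.01,-0.016,0.33,-1.7,-0.84,1],[0,0.008,-0.015,0.34,-1.61,-0.79,1],[0,0.009,-0.014,0.35,-1.5,-0.73,1],[0,0.007,-0.013,0.35,-1.36,-0.67,1],[0,0.007,-0.011,0.32,-1.18,-0.57,1],[0,0.005,-0.01,0.28,-0.97,-0.48,1],[0,0.004,-0.007,0.22,-0.73,-0.35,1],[0,0.003,-0.004,0.14,-0.46,-0.23,1],[0,0.001,-0.002,0.06,-0.16,-0.08,1]
```

View pics/d.png

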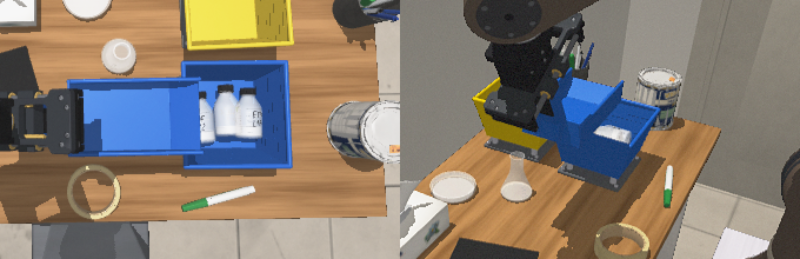

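All three bottles lie in the blue hopper, at (205–255,110) in the left half, and the tray is empty. I measure the bare mat and carry the tray back.

```bash
python3 -m inch '[[0,0,-0.002,0,-0.17,-0.09,1],[0,0.003,-0.004,0,-0.5,-0.25,1],[0,0.004,-0.007,0.03,-0.8,-0.4,1],[0,0.006,-0.01,0.04,-1.04,-0.52,1],[0,0.006,-0.011,0.07,-1.25,-0.6,1],[0,0.008,-0.013,0.1,-1.43,-0.7,1],[0,0.008,-0.014,0.14,-1.56,-0.77,1],[0,0.009,-0.015,0.18,-1.66,-0.82,1]]'
python3 - <<'E'
from carry import *
for n in ('scene','top'):
    p=env.read_camera(n); W=cloud(p)
    hsv=cv2.cvtColor(p['img'],cv2.COLOR_RGB2HSV)
    d=(hsv[...,2]<60)&(hsv[...,1]<130)&(abs(W[...,2])<9)&(abs(W[...,0]-462)<140)&(abs(W[...,1]-218)<150)
    c,l,st,_=cv2.connectedComponentsWithStats(d.astype(np.uint8)); k=1+np.argmax(st[1:,4]); q=W[l==k]
    print(n,len(q),[np.round(a,1) for a in cv2.minAreaRect(q[:,:2].astype(np.float32))],q.mean(0).round(1))
E
python3 -m inch '[[0,0.009,-0.016,0.2,-1.73,-0.85,1],[0,0.009,-0.017,0.26,-1.75,-0.86,1],[0,0.009,-0.016,0.3,-1.74,-0.85,1],[0,0.01,-0.016,0.33,-1.7,-0.84,1],[0,0.008,-0.015,0.34,-1.6,-0.8,1],[0,0.009,-0.014,0.35,-1.5,-0.73,1],[0,0.007,-0.013,0.35,-1.36,-0.67,1],[0,0.007,-0.011,0.32,-1.18,-0.57,1],[0,0.005,-0.01,0.28,-0.97,-0.48,1],[0,0.004,-0.007,0.22,-0.73,-0.35,1],[0,0.003,-0.004,0.14,-0.46,-0.23,1],[0,0,-0.002,0.06,-0.16,-0.08,1],[0,0,0,0,0,0,1]]'
python3 - <<'E'
from carry import *
s=env.state();T=rot(s['tcp_rot']);M=T@toolrot(-1).T;g=np.array(s['eef_pos'])-19*T[:,2];L=g+M@(LIP-GRIP)
Y=14.32;L0=lipof(Y,[464.5,217.5,0]); print(L.round(1),np.degrees(R.from_matrix(M).as_euler('xyz')).round(2))
polyrows(seq((Y,0,LIP,L),(Y,0,LIP,L0+[0,0,6]),16),1)
# sag check: underside/wall height in top camera
p=env.read_camera('top');W=cloud(p);hsv=cv2.cvtColor(p['img'],cv2.COLOR_RGB2HSV);z=W[...,2]
m=(hsv[...,0]>100)&(hsv[...,0]<125)&(hsv[...,1]>150)&(np.hypot(W[...,0]-460,W[...,1]-220)<100)&(z>150)
q=W[m]; print(len(q),np.percentile(q[:,2],[5,50,98]).round(1))
q=W[m&(z>225)&(z<250)];print([np.round(a,1) for a in cv2.minAreaRect(q[:,:2].astype(np.float32))])
t=(q[:,:2]-[464,218])@[-.247,.969]; print('slope',np.polyfit(t,q[:,2],1))
E
```

```text
t: 26.68
eef_pos: [434.7, 151.2, 266.0]
tcp_rot: [2.618, -0.001, 0.089]
ft_force: [0.6, 0.4, -1.0]
opening: 0.126
grip_force: 30.0
scene 6764 [array([462.1, 218. ]), array([149.8, 230.8]), np.float64(15.5)] [457.4 228.8   2.2]
top 2044 [array([507.3, 229.2]), array([ 55.2, 228.6]), np.float64(15.6)] [514.1 222.3   4.1]
t: 28.4
eef_pos: [439.3, 318.2, 255.0]
tcp_rot: [2.618, 0.001, 0.25]
ft_force: [-0.1, -0.3, -1.6]
opening: 0.128
grip_force: 30.0
[487.9 127.8 217.5] [-0.02  0.04 14.33]
max mm 17.5 deg 0.0 joint frac [0.   0.12 0.07 0.03 0.12 0.07] end q [ 0.73  0.69  1.76 -0.55  1.02  2.42]
[0,0.001,0,0,-0.1,0.18,1],[0,0,0,0,-0.3,0.51,1],[0,0,0,0,-0.46,0.81,1],[0,0,0,-0.01,-0.6,1.04,1],[0,0,0,0,-0.71,1.23,1],[0,0,0,-0.01,-0.79,1.37,1],[0,0,0,0,-0.84,1.47,1],[0,0,0,-0.01,-0.87,1.51,1],[0,0,0,0,-0.88,1.52,1],[0,0,0,0,-0.84,1.47,1],[0,0,0,-0.01,-0.79,1.37,1],[0,0,0,0,-0.71,1.23,1],[0,0,0,-0.01,-0.6,1.04,1],[0,0,0,0,-0.46,0.8,1],[0,0,0,0,-0.29,0.52,1],[0,0,0,0,-0.11,0.18,1] 

7307 [196.5 199.6 251.6]
[array([464.2, 222.8]), array([105.3, 181.1]), np.float64(14.3)]
slope [2.08898693e-02 2.36800819e+02]
```

Run:
```python
from carry import *
s=env.state();T=rot(s['tcp_rot']);M=T@toolrot(-1).T;g=np.array(s['eef_pos'])-19*T[:,2];L=g+M@(LIP-GRIP)
Y=14.33;polyrows(seq((Y,0,LIP,L),(15,0,LIP,lipof(15,[462.5,218,9])),16),1)
```

```text
max mm 17.2 deg 0.1 joint frac [0.   0.11 0.07 0.03 0.12 0.07] end q [ 0.73  0.68  1.77 -0.55  1.02  2.42]
[0,0.001,0,-0.01,-0.1,0.18,1],[0,0,0,-0.01,-0.3,0.5,1],[0,0,-0.001,-0.02,-0.45,0.79,1],[0,0.001,0,-0.02,-0.6,1.02,1],[0,0,-0.001,-0.03,-0.7,1.2,1],[0,0.001,-0.001,-0.02,-0.79,1.35,1],[0,0,-0.001,-0.04,-0.84,1.44,1],[0,0.001,-0.001,-0.03,-0.86,1.49,1],[0,0,-0.001,-0.03,-0.87,1.48,1],[0,0.001,-0.001,-0.03,-0.84,1.44,1],[0,0,-0.001,-0.03,-0.78,1.35,1],[0,0.001,0,-0.02,-0.71,1.21,1],[0,0,-0.001,-0.03,-0.59,1.02,1],[0,0,0,-0.01,-0.46,0.78,1],[0,0.001,-0.001,-0.01,-0.3,0.51,1],[0,0,0,-0.01,-0.1,0.18,1]
```

```bash
python3 -m inch '[[0,0.001,0,0,-0.1,0.18,1],[0,0,0,0,-0.3,0.5,1],[0,0,-0.001,-0.02,-0.45,0.8,1],[0,0.001,0,-0.02,-0.6,1,1],[0,0,-0.001,-0.03,-0.7,1.2,1],[0,0.001,-0.001,-0.02,-0.8,1.35,1],[0,0,-0.001,-0.04,-0.84,1.44,1],[0,0.001,-0.001,-0.03,-0.86,1.5,1],[0,0,-0.001,-0.03,-0.87,1.5,1],[0,0.001,-0.001,-0.03,-0.84,1.44,1],[0,0,-0.001,-0.03,-0.78,1.35,1],[0,0.001,0,-0.02,-0.7,1.2,1],[0,0,-0.001,-0.03,-0.6,1,1],[0,0,0,-0.01,-0.46,0.78,1],[0,0.001,-0.001,-0.01,-0.3,0.5,1],[0,0,0,0,-0.1,0.18,1],[0,0,0,0,0,0,1]]'; python3 -m inch '[[0,0,0,0,-0.1,0.17,1],[0,0,0,0,-0.1,0.17,1],[0,0,0,0,0,0,1]]';python3 -m inch '[[0,0,0,0,-0.05,0.08,1],[0,0,0,0,0,0,1]]'; python3 look.py e
```

```text
t: 30.58
eef_pos: [436.0, 318.4, 70.8]
tcp_rot: [2.618, -0.001, 0.262]
ft_force: [0.1, 0.6, -0.5]
opening: 0.122
grip_force: 30.0
t: 30.95
eef_pos: [435.9, 318.4, 66.6]
tcp_rot: [2.618, -0.0, 0.262]
ft_force: [0.4, 0.3, -0.9]
opening: 0.124
grip_force: 30.0
t: 31.2
eef_pos: [435.9, 318.5, 65.7]
tcp_rot: [2.618, -0.0, 0.262]
ft_force: [0.5, -0.6, -1.0]
opening: 0.126
grip_force: 30.0
lip by model [486.9 128.7  28.2] tray rpy deg [-1.000e-02 -2.000e-02  1.503e+01]
```

```bash
python3 -m inch '[[0,0,0,0,-0.05,0.08,1],[0,0,0,0,0,0,1]]'; python3 -m inch '[[0,0,0,0,0,0,0.6],[0,0,0,0,0,0,0.4],[0,0,0,0,0,0,0],[0,0,0,0,0,0,-0.5],[0,0,0,0,0,0,-1],[0,0,0,0,0,0,-1],[0,0,0,0,0,0,-1],[0,0,0,0,0,0,-1],[0,0,0,0,0,0,-1],[0,0,0,0,0,0,-1]]'
```

```text
t: 31.45
eef_pos: [435.9, 318.5, 64.9]
tcp_rot: [2.618, -0.0, 0.262]
ft_force: [-1.1, -0.6, -0.5]
opening: 0.122
grip_force: 30.0
t: 32.7
eef_pos: [435.9, 318.5, 64.8]
tcp_rot: [2.618, -0.0, 0.262]
ft_force: [0.7, 0.5, -0.4]
opening: 0.994
grip_force: 0.0
```

Released. I back out along the handle and then look.

```bash
python3 -m inch '[[0,0,0,0,0,-0.5,-1],[0,0,0,0,0,-1.5,-1],[0,0,0,0,0,-2.5,-1],[0,0,0,0,0,-3,-1],[0,0,0,0,0,-3,-1],[0,0,0,0,0,-3,-1],[0,0,0,0,0,-2.5,-1],[0,0,0,0,0,-1,-1],[0,0,0,0,0,0,-1]]'
python3 - <<'E'
from carry import *
ims=[]
for n in ('top','scene'):
    p=env.read_camera(n); ims.append(p['img'][...,::-1]); W=cloud(p);hsv=cv2.cvtColor(p['img'],cv2.COLOR_RGB2HSV);z=W[...,2]
    m=(hsv[...,0]>100)&(hsv[...,0]<125)&(hsv[...,1]>150)&(np.hypot(W[...,0]-460,W[...,1]-240)<180)
    q=W[m&(z>36)&(z<52)]; print(n,[np.round(x,1) for x in cv2.minAreaRect(q[:,:2].astype(np.float32))])
    d=(hsv[...,2]<60)&(hsv[...,1]<130)&(abs(z)<9)&(abs(W[...,0]-462)<140)&(abs(W[...,1]-218)<150)
    print('  mat',[np.round(x,1) for x in cv2.minAreaRect(W[d][:,:2].astype(np.float32))])
    for t in ('bottle_a','flask','dish'): print(t,[(round(r['score'],2),*w(p,r['centre']).round()) for r in env.find_in(p,t)[:3]])
cv2.imwrite('pics/end.png',cv2.resize(np.hstack([ims[0][110:390,130:540],ims[1][110:390,200:610]]),(800,273)))
E
```

```text
t: 33.83
eef_pos: [413.7, 400.9, 212.4]
tcp_rot: [2.618, -0.001, 0.263]
ft_force: [0.7, -0.5, -0.4]
opening: 0.996
grip_force: 0.0
top [array([463.2, 219.9]), array([105.6, 184.6]), np.float64(15.0)]
  mat [array([462.6, 217.1]), array([148.8, 229.7]), np.float64(15.5)]
bottle_a [(0.95, np.float64(420.0), np.float64(-176.0), np.float64(76.0)), (0.69, np.float64(429.0), np.float64(-263.0), np.float64(79.0)), (0.65, np.float64(431.0), np.float64(-221.0), np.float64(92.0))]
flask [(0.77, np.float64(541.0), np.float64(-43.0), np.float64(27.0))]
dish [(0.67, np.float64(656.0), np.float64(11.0), np.float64(20.0))]
scene [array([460.6, 229.2]), array([106.4, 203.7]), np.float64(15.0)]
  mat [array([461.1, 219.5]), array([149.3, 228.2]), np.float64(15.6)]
bottle_a [(0.49, np.float64(421.0), np.float64(-214.0), np.float64(90.0)), (0.43, np.float64(394.0), np.float64(-264.0), np.float64(71.0))]
flask [(0.73, np.float64(523.0), np.float64(-29.0), np.float64(19.0))]
dish []
```

View pics/end.png

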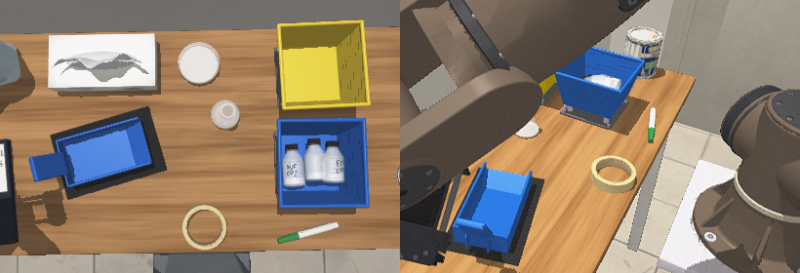

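The empty tray stands upright along its mat at (105,155). All three bottles are in the blue hopper at (315,162), and the flask (225,115) and dish (198,62) have not moved.

```bash
python3 -c "
from cell import env
print(env.job_done())"
```

```text
the job is handed in; nothing more can be done
None
```

The job is handed in at about 34 s: all three bottles are in the blue hopper, the empty tray is upright and released on its mat, the flask and dish have not moved, and the hand-in call returned no verdict.

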